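# Fit the stroke spacer on the bakery's filling doser

## Robot

A 7-joint arm with a two-finger parallel gripper is mounted at the origin on the work surface. World frame = base frame: x ahead of the robot, y to its left, z up, the work surface at z = 0. Lengths are in m, angles in rad, forces in N, time in s.
With the tool pointing down it reaches from about 0.425 to 0.975 m from the base axis. Payload 16.7 kg.
Tool frame: the origin (TCP) lies on the centre line of the jaws, within the pads' length; the fingertips stand 11 mm ahead of it and the grasp point (between the pads) lies 8 mm behind it; z points along the fingers, y is the direction in which the jaws open and shut (so a half turn about z gives the same grasp; the last joint's range is limited). The gripper opens to 85 mm and grips with 20 to 120 N. Pads are 22 mm wide; open, the fingers measure 114 mm over their backs; the gripper's body (76 mm by 85 mm) begins 54 mm behind the grasp point. The pads swing forward as they close: fully open they stand 13 mm farther back than shut.
Start: joints at [-1.327, 0.426, 0.074, 1.606, -0.034, 1.111, -0.067], TCP at [0.258, 0.624, 0.221] pointing down, gripper open.
Joint ranges: [-2.85, 2.85], [-0.5, 2.14], [-1.23, 1.37], [0.21, 2.46], [-1.02, 4.16], [0.16, 2.05], [-2.73, 2.73]. Speed limits (rad/s): [1.89, 1.89, 2.39, 2.39, 3.01, 3.01, 3.01].

## Interface

Orientations are given as a unit quaternion [x, y, z, w].
In Python, from workcell import r gives the robot as it stands.
- The arm moves only by the shell command python3 -m handwheel 'ROWS' [FORCE]. ROWS is JSON, one flat list of numbers, 7 for each row, row after row: the opening, from 0 (shut) to 1 (fully open), then the shift along the tool's x, y, z in cm, then the turn, a rotation vector about the tool's x, y, z in degrees. In form: [hand, dx, dy, dz, wx, wy, wz, hand, dx, dy, dz, wx, wy, wz, ...]. A call has 1 to 20 rows; each row is the pose to reach, as a shift and turn from the pose commanded when the call began, along the tool's axes at that moment; what a row does not reach only later rows make up. A row lasts 1/12 s, in which the tool goes at most 41.7 mm and 7.16 degrees, less where a joint would pass 70% of its speed; a pose out of reach is approached as far as the arm can. A call with a gripper value outside its range is refused whole. The fingers move at their own pace and stop on an object; FORCE is the grip in N (left out, the last holds). Time passes only in rows, so rows that repeat a pose let the fingers close. It gives the time, the measured TCP pose, the force and the opening at its end, in the units of the state.
- r.sense(): the state, without advancing time (a new reading comes with each control period).
- r.capture(name): name is "scene" or "top" or "wrist"; returns the picture (384x512x3 uint8, blue, green, red); there is no depth.
- r.camera_model(name): a dict with "mtx" (3x3 intrinsics, pixels), "distortion" ([k1, k2, p1, p2, k3] as OpenCV has them; the pictures are not rectified), "R" (3x3) and "t" (3): a world point X has camera coordinates R X + t; the wrist camera has in their place "T_tool_cam" (4x4, takes a point from camera to tool coordinates, whose origin is the TCP and whose axes are the flange's). Camera axes: x right, y down, z forward; pixel columns grow to the right and rows downward; lengths in m; the calibration is good to about 2 mm. A picture is of the moment at which its call begins: read the wrist's pose just before it. camera_model takes no time and is no camera call.
- r.close_job(): hands the job in, once; it reports no verdict.
The state is a dict: "t": time; "qpos": joint angles; "dq": joint speeds; "joint_efforts": joint torques, N m; "ee_pos": TCP position; "orientation": TCP orientation; "wrist_force": force on the tool from outside, world axes, zero at the start; "wrist_torque": the same for the moment, N m; "grip_width": opening from 0.0 (shut) to 1.0 (fully open).
Only numpy, scipy, OpenCV 4.12 (cv2) and the standard library are available. Lean on these libraries where they do the work, as an engineer would, in place of code of your own. Each camera call takes 0.05 s, during which the arm holds its last target.

## Task

Set the filling doser to small portions: take the thick open C-shaped aluminium spacer (not the thin one, and not the closed ring) and slide it sideways, gap first, onto the doser's upright plunger rod, under the black knob. Let go with the spacer lying flat on the doser's housing and the rod standing inside its bore. Leave the thin spacer where it is.

Things in the scene. Friction and masses are not known exactly. Their poses are not given: they have to be found in the camera images.
- thick_spacer (a point): Spacer to fit: loose flat aluminium C, 24 mm thick, 0.2 kg, lying flat. Point: bore centre, 12 mm above its underside. Outside 72 mm, bore 38 mm across. Its x axis points out through the middle of the gap, z up. The gap is 30 mm wide at the bore (14 mm from this point) and flares to 58 mm at the rim (23 mm from it). Starts with the gap roughly away from the robot, lug on the robot's side.
- thick_lug (a point): The thick spacer's upright grip lug, same axes: a plate 12 mm thick (y), 28 mm long (x), on a 16 mm wide neck, centred 70 mm from the bore centre along -x. Point: on its mid-plane, 42 mm above the spacer's underside; its top is 20 mm higher. It stands free down to 24 mm above the underside, and nothing is beside it along y. Pinch it from above across the 12 mm.
- rod (a point): Plunger rod, 12 mm thick, upright on the fixed steel doser. Point: on its axis at the housing's flat top, 50 mm above the bench. 55 mm of rod is clear below a fixed black knob 46 mm wide, 14 mm tall. x: housing front to back, z up. The flat top reaches 65 mm to the front, 105 back, 90 right (-y). Hopper 132 mm wide, 160 tall, centred 50 mm back, 140 left. The free way on is from the front, along +x.
- thin_spacer (a point): Bystander to be left where it lies: a loose aluminium C of the same outline but only 8 mm thick, its lug 44 mm tall. Point: bore centre, half-way up; x out through its gap. (A third part of this outline, 24 mm thick with a closed ring, lies there too, not listed. The three swap places.)
Things that resemble listed ones, but are neither listed nor needed, are in the scene too. Leave any orange or red look-alike of the part that bears thick_spacer alone.

How it is judged:
At the end, for the whole second after the job is handed in: The thick C spacer lies flat (within 0.15 rad) on the housing top (its centre 8 to 17 mm above it), its bore centre within 15 mm of the rod's axis; the thin spacer is within 30 mm of where it began (horizontal distance between thick_spacer and rod below 0.015 m and z of thick_spacer in the frame of rod between 0.008 and 0.017 m and angle between thick_spacer's own z axis and vertical below 0.15 rad and distance of thin_spacer from where it was at the start of the episode below 0.03 m); the robot touches nothing.
It fails at once if the thin spacer is carried or pushed away (over 50 mm) (distance of thin_spacer from where it was at the start of the episode above 0.05 m).
It also fails if it takes over 35 s, if anything falls off the work surface, if the arm or the gripper's body presses on something with over 40 N, if the wrist force passes 120 N, or if a joint passes its speed limit or range.

## Working session

There is one attempt and no reset: what is moved stays moved. The work goes in short steps, Python scripts to look and compute and a shell command to move; the robot and the scene stay as the last step left them, time stands still between calls to the robot, and variables do not carry over. Pictures are saved under pics/ and viewed, and the job is handed in when it is done.

```bash
ls; mkdir -p pics; python3 - <<'E'
from workcell import r
import cv2,numpy as np
np.set_printoptions(precision=4,suppress=True)
s=r.sense(); print(s)
for n in ("scene","top"):
    im=r.capture(n); cv2.imwrite(f"pics/{n}0.png",im)
    m=r.camera_model(n); print(n,m)
print(r.camera_model("wrist"))
E
```

```text
pics
{'t': 0.0, 'qpos': array([-1.3275,  0.4267,  0.0739,  1.6066, -0.0341,  1.1108, -0.0671]), 'dq': array([ 0.0006,  0.0007,  0.0007, -0.0007, -0.0014,  0.0009, -0.0016]), 'joint_efforts': array([ -0.    , -94.9826,   3.7606, -46.3555,   0.0191,   0.0097,
        -0.    ]), 'ee_pos': array([0.2583, 0.6232, 0.2203]), 'orientation': array([ 0.1952,  0.9808, -0.0006, -0.0001]), 'wrist_force': array([-0.1117,  0.4169, -0.5203]), 'wrist_torque': array([0.04  , 0.0195, 0.0234]), 'grip_width': 0.9980980649615226}
scene {'mtx': array([[399.0669,   0.    , 259.4746],
       [  0.    , 399.0669, 185.5774],
       [  0.    ,   0.    ,   1.    ]]), 'distortion': array([-0.0572,  0.    ,  0.    ,  0.    ,  0.    ]), 'R': array([[-0.3128,  0.9498,  0.0015],
       [ 0.759 ,  0.2509, -0.6008],
       [-0.571 , -0.1868, -0.7994]]), 't': array([ 0.2801, -0.3143,  1.4699])}
top {'mtx': array([[498.5656,   0.    , 248.7498],
       [  0.    , 498.5656, 188.4563],
       [  0.    ,   0.    ,   1.    ]]), 'distortion': array([-0.2253,  0.    ,  0.    ,  0.    ,  0.    ]), 'R': array([[ 0.002 , -1.    ,  0.0013],
       [-0.9844, -0.0023, -0.1762],
       [ 0.1762, -0.001 , -0.9844]]), 't': array([-0.1298,  0.5174,  1.3529])}
{'mtx': array([[297.7616,   0.    , 255.5322],
       [  0.    , 297.7616, 192.1453],
       [  0.    ,   0.    ,   1.    ]]), 'distortion': array([0.0087, 0.    , 0.    , 0.    , 0.    ]), 'T_tool_cam': array([[ 0.0014, -0.9587, -0.2845,  0.0721],
       [ 1.    ,  0.0015, -0.    , -0.    ],
       [ 0.0004, -0.2845,  0.9587, -0.1532],
       [ 0.    ,  0.    ,  0.    ,  1.    ]])}
```

View pics/scene0.png

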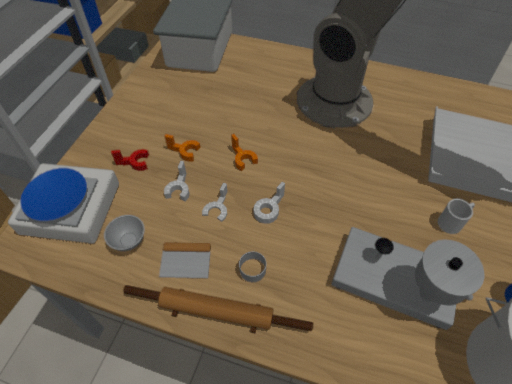

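View pics/top0.png

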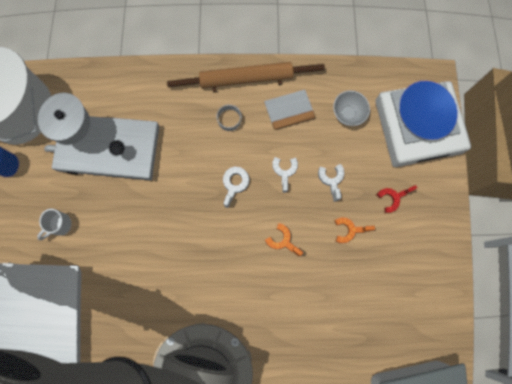

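```bash
python3 - <<'E'
import cv2
a=cv2.imread("pics/top0.png"); b=cv2.imread("pics/scene0.png")
cv2.imwrite("pics/c1.png",cv2.resize(a[145:225,205:405],None,fx=4,fy=4,interpolation=2))
cv2.imwrite("pics/c2.png",cv2.resize(b[150:230,150:300],None,fx=5,fy=5,interpolation=2))
cv2.imwrite("pics/c3.png",cv2.resize(a[85:190,35:170],None,fx=5,fy=5,interpolation=2))
E
```

```text
(no output)
```

View pics/c1.png

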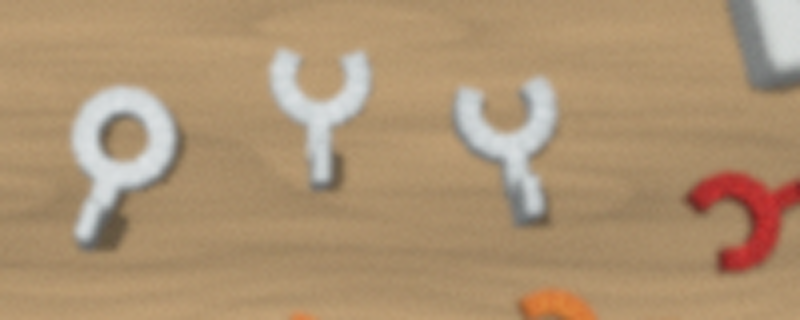

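View pics/c2.png

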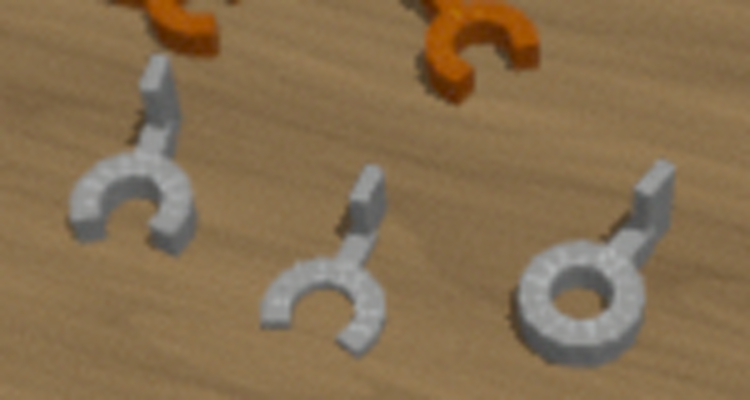

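View pics/c3.png

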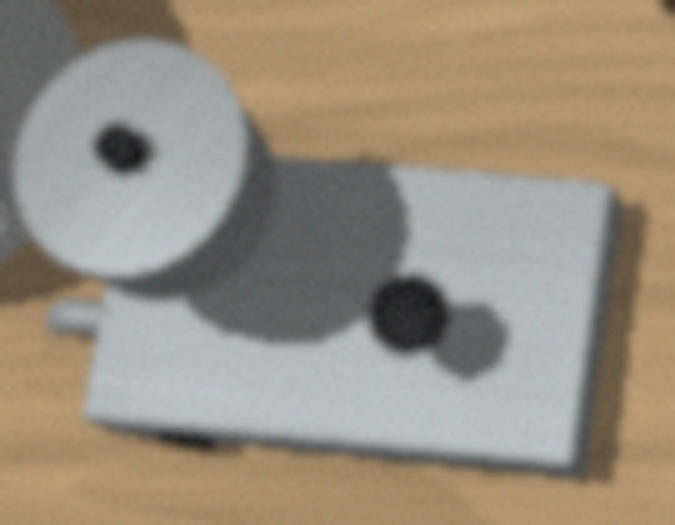

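```bash
cat > h.py <<'E'
import cv2,numpy as np
from scipy.spatial.transform import Rotation as Rn
from scipy.optimize import least_squares
np.set_printoptions(precision=4,suppress=True)
def cam(r,name,s=None):
    m=r.camera_model(name)
    if name=="wrist":
        T=np.array(m["T_tool_cam"]); Rt=Rn.from_quat(s["orientation"]).as_matrix()
        Rcw=Rt@T[:3,:3]; C=Rt@T[:3,3]+s["ee_pos"]
    else:
        Rcw=np.array(m["R"]).T; C=-Rcw@np.array(m["t"])
    return dict(K=np.array(m["mtx"]),d=np.array(m["distortion"]),Rcw=Rcw,C=C)
def rays(c,px):
    p=cv2.undistortPoints(np.float64(px).reshape(-1,1,2),c["K"],c["d"]).reshape(-1,2)
    return np.c_[p,np.ones(len(p))]@c["Rcw"].T
def plane(c,px,z):
    d=rays(c,px); return c["C"]+d*((z-c["C"][2])/d[:,2:])
def proj(c,X):
    R=c["Rcw"].T; p,_=cv2.projectPoints(np.float64(X).reshape(-1,1,3),cv2.Rodrigues(R)[0],-R@c["C"],c["K"],c["d"]); return p.reshape(-1,2)
def tri(cs,pxs):
    A=np.zeros((3,3));b=np.zeros(3)
    for c,p in zip(cs,pxs):
        d=rays(c,[p])[0];d/=np.linalg.norm(d);P=np.eye(3)-np.outer(d,d);A+=P;b+=P@c["C"]
    X=np.linalg.solve(A,b); return X,[np.linalg.norm(proj(c,X)[0]-p) for c,p in zip(cs,pxs)]
E
python3 - <<'E'
from h import *
from workcell import r
for n in ("top","scene"):
    im=cv2.imread(f"pics/{n}0.png"); c=cam(r,n); print(n,c["C"])
    hsv=cv2.cvtColor(im,cv2.COLOR_BGR2HSV)
    m=((hsv[...,1]<45)&(hsv[...,2]>110)).astype(np.uint8)*255
    k,lab,st,ce=cv2.connectedComponentsWithStats(m)
    for i in range(1,k):
        if 150<st[i,4]<1500: print(i,st[i],ce[i],plane(c,[ce[i]],0.02)[0])
    kn=((hsv[...,2]<60)).astype(np.uint8)
    k,lab,st,ce=cv2.connectedComponentsWithStats(kn)
    for i in range(1,k):
        if 40<st[i,4]<500: print("dark",i,st[i],ce[i])
E
```

```text
top [ 0.2712 -0.1273  1.423 ]
3 [265  90  47  32 946] [287.7928 105.222 ] [ 0.7738 -0.2442  0.02  ]
4 [333  91  37  35 999] [351.6106 108.2843] [ 0.7669 -0.4361  0.02  ]
14 [272 157  26  35 384] [284.5443 171.2708] [ 0.5729 -0.2317  0.02  ]
16 [318 164  26  37 453] [332.4172 180.2583] [ 0.5469 -0.3702  0.02  ]
17 [223 166  27  41 556] [234.3417 182.5809] [ 0.5393 -0.0874  0.02  ]
19 [ 37 208  26  32 374] [ 50.7273 223.4118] [0.4167 0.4527 0.02  ]
21 [154 338  28  30 333] [165.3664 350.8168] [0.0623 0.1026 0.02  ]
28 [395 370  57  14 308] [427.6201 379.0455] [-0.0322 -0.6432  0.02  ]
dark 11 [ 55 111   9   8  49] [ 59.0408 114.4898]
dark 12 [110 141  14  13 153] [116.4183 147.2222]
dark 30 [103 357  50  27 437] [132.6316 368.3432]
scene [1.1655 0.0874 0.9858]
3 [  0   8  74  68 881] [33.6663 39.5426] [ 0.0308 -1.3151  0.02  ]
8 [488  42  24  48 584] [503.5805  71.4247] [-0.3739  0.6107  0.02  ]
9 [  9  47  79  77 860] [45.4477 84.7919] [ 0.2742 -1.0679  0.02  ]
12 [ 30  78  71  79 933] [ 63.3237 116.6292] [ 0.4035 -0.8932  0.02  ]
19 [164 175  25  22 241] [177.39   186.0041] [ 0.5553 -0.374   0.02  ]
23 [254 195  27  24 355] [266.9437 207.3408] [ 0.544  -0.0929  0.02  ]
24 [  8 197  34  32 369] [ 19.4228 216.0434] [ 0.8014 -0.7692  0.02  ]
25 [202 196  25  25 259] [216.2317 207.8069] [ 0.5919 -0.2324  0.02  ]
30 [112 224  28  25 424] [125.0566 235.4505] [ 0.7581 -0.4394  0.02  ]
40 [ 159  251   51   27 1237] [184.7348 264.3808] [ 0.7854 -0.2444  0.02  ]
59 [429 305  27  20 316] [444.8133 313.5696] [0.7084 0.4221 0.02  ]
dark 1 [57  0 13  7 71] [62.8451  2.831 ]
dark 5 [ 66  16  17  30 266] [73.9211 30.8233]
dark 15 [ 81  53  15  25 204] [87.8971 65.848 ]
dark 16 [ 94  86  12  21 131] [99.7176 96.2901]
dark 22 [375 238  18  16 230] [383.6783 245.687 ]
dark 24 [448 257  15  13 130] [454.8308 263.4231]
dark 38 [124 286  34  15 240] [140.1708 292.7208]
dark 84 [272 316  40  15 278] [290.3633 322.9281]
```

```bash
python3 - <<'E'
from h import *
from workcell import r
ct,cs=cam(r,"top"),cam(r,"scene")
# knob centroid (z about .112)
print("knob",tri([ct,cs],[(116.9,147.7),(383.7,245.7)]), plane(ct,[(116.9,147.7)],0.115), plane(cs,[(383.7,245.7)],0.112))
# housing corners in the top view at z=.05 (crop px /5 + offset)
P=np.array([[612,187],[580,462],[90,418],[390,163]])/5+[35,85]
W=plane(ct,P,0.05); print(W); 
print("front edge dir",np.degrees(np.arctan2(*(W[2]-W[1])[1::-1])),"right edge",np.degrees(np.arctan2(*(W[0]-W[1])[1::-1])))
im=cv2.imread("pics/top0.png")
hsv=cv2.cvtColor(im,cv2.COLOR_BGR2HSV)
m=((hsv[...,1]<45)&(hsv[...,2]>110)).astype(np.uint8)*255
k,lab,st,ce=cv2.connectedComponentsWithStats(m)
for name,i,z in (("thick",16,.024),("thin",14,.008),("ring",17,.024)):
    cn=max(cv2.findContours((lab==i).astype(np.uint8),cv2.RETR_EXTERNAL,cv2.CHAIN_APPROX_NONE)[0],key=len)[:,0]
    X=plane(ct,cn,z)[:,:2]
    # upper part only = not lug : rows above
    cen=X[X[:,0]>X[:,0].max()-0.055]
    # outer circle fit, robust: r=36
    f=lambda p: np.hypot(*(cen-p).T)-0.0365
    sol=least_squares(f,cen.mean(0),loss="soft_l1",f_scale=.002); print(name,"centre",sol.x,np.round(f(sol.x)*1e3,1))
E
```

```text
knob (array([0.62  , 0.2351, 0.1097]), [np.float64(0.3775371475559937), np.float64(0.4353417866837039)]) [[0.6185 0.2347 0.115 ]] [[0.6217 0.2337 0.112 ]]
[[0.711  0.1366 0.05  ]
 [0.5482 0.1484 0.05  ]
 [0.5747 0.4446 0.05  ]
 [0.7274 0.2704 0.05  ]]
front edge dir 84.87674136052216 right edge -4.1212226949176145
thick centre [ 0.5692 -0.3654] [ -1.2  -5.4  -7.4 -11.7 -15.9 -18.2 -20.3 -19.4 -20.5 -18.2 -18.3 -17.9
 -19.7 -18.2 -18.5 -20.3 -19.  -19.8 -20.1 -19.8 -19.1 -20.5 -21.  -20.4
 -18.8 -19.5 -19.6 -19.2 -18.4 -17.1 -15.5 -13.1  -9.1  -6.7  -4.2  -1.6
  -0.1  -1.   -1.6   0.9   0.8   0.9   1.2   1.8  -0.3   0.8   2.    0.9
   0.2   0.    2.1   0.2  -0.1  -0.2   0.2   1.   -0.3   1.3   0.5  -0.2
  -0.6  -0.7  -0.6  -0.3   0.3   1.1   2.1   0.7   2.1   1.3   1. ]
thin centre [ 0.5979 -0.2331] [ -2.1  -1.2   0.1  -0.9  -1.7   0.6   0.4   0.3   0.6   1.   -1.1  -0.2
   1.   -0.2  -0.9   1.    1.    1.5  -0.2   1.   -0.2   0.2   1.5   0.6
   0.    2.   -0.    0.4  -1.2  -0.   -1.1   0.8   0.2  -0.2  -0.3  -0.2
   0.2   0.8  -1.1  -0.   -1.3  -3.8  -6.2 -10.4 -12.8 -17.  -18.6 -17.
 -17.7 -17.9 -17.6 -16.8 -18.2 -18.6 -18.1 -16.7 -17.5 -17.9 -17.8 -17.2
 -16.3 -17.5 -17.9 -17.3 -18.7 -16.8 -17.1 -17.1 -19.3 -18.2 -16.7 -14.9
 -10.8  -8.5  -4.4]
ring centre [ 0.549  -0.0912] [ 2.  -0.5  0.3  1.2 -0.3  1.1  0.2 -0.2  1.9 -0.1  0.4  1.4  0.1 -1.
  0.9  0.3 -0.1 -0.3 -0.2  0.1  0.7  1.4 -0.2  1.7  0.7 -0.1  2.1  1.8
  1.7  1.8 -0.7 -0.1  0.7 -0.9  0.4 -0.5 -1.  -1.  -0.5  0.5 -0.8  0.8
 -0.1 -0.7 -1.1 -1.3  1.7]
```

Candidates (top picture): closed ring (236,180), thin C (285,172), thick C (332,180). The orange (286,240) and (350,230) and the red (395,197) are decoys. The scene crop shows tall walls on the C at scene (177,188), which is top (332,180), and a flat outline at (216,208). So the thick spacer is the right-hand C in the top view: bore about (0.569, -0.365), lug about (0.50, -0.38), gap heading about +13°. The knob triangulates to z = 0.110, against 0.112 expected, which puts the rod at about (0.620, 0.235).

Next I move towards the spacer, keeping clear of the hopper.

```bash
python3 -m handwheel '[0.6,-36.8,-36,-2,0,0,72, 0.6,-36.8,-36,-2,0,0,72, 0.6,-36.8,-36,-2,0,0,72, 0.6,-36.8,-36,-2,0,0,72, 0.6,-36.8,-36,-2,0,0,72, 0.6,-36.8,-36,-2,0,0,72, 0.6,-36.8,-36,-2,0,0,72, 0.6,-36.8,-36,-2,0,0,72, 0.6,-36.8,-36,-2,0,0,72, 0.6,-36.8,-36,-2,0,0,72, 0.6,-36.8,-36,-2,0,0,72, 0.6,-36.8,-36,-2,0,0,72, 0.6,-36.8,-36,-2,0,0,72, 0.6,-36.8,-36,-2,0,0,72]' 60
cat >> h.py <<'E'
def goto(s,pos,ydeg):
    "shift (cm) and turn (deg) in tool axes to bring TCP to pos, tool straight down with y axis at ydeg"
    R=Rn.from_quat(s["orientation"]).as_matrix()
    y=np.array([np.cos(np.radians(ydeg)),np.sin(np.radians(ydeg)),0]); z=np.array([0,0,-1.]); x=np.cross(y,z)
    Rt=np.c_[x,y,z]
    print("pos",s["ee_pos"],"yaxis deg",np.degrees(np.arctan2(R[1,1],R[0,1])))
    print("shift cm",R.T@(np.array(pos)-s["ee_pos"])*100,"turn",np.degrees(Rn.from_matrix(R.T@Rt).as_rotvec()))
E
python3 -c "
from h import *;from workcell import r
s=r.sense();goto(s,(0.52,-0.375,0.2),-77);print(s['qpos'],s['t'])"
```

```text
t: 1.27
ee_pos: [0.4618, 0.146, 0.2413]
orientation: [0.736, 0.677, 0.0, 0.0]
wrist_force: [0.2, -0.5, -0.4]
grip_width: 0.602
pos [0.4618 0.146  0.2413] yaxis deg -4.8391077341386
shift cm [-51.4246  10.1948   4.1401] turn [ 0.0302 -0.0147 72.1609]
[-0.9366  0.0847  0.5341  2.0222 -0.0494  1.0465 -0.4637] 1.2667
```

```bash
python3 -m handwheel '[0.6,-51.4,10.2,4.1,0,0,72, 0.6,-51.4,10.2,4.1,0,0,72, 0.6,-51.4,10.2,4.1,0,0,72, 0.6,-51.4,10.2,4.1,0,0,72, 0.6,-51.4,10.2,4.1,0,0,72, 0.6,-51.4,10.2,4.1,0,0,72, 0.6,-51.4,10.2,4.1,0,0,72, 0.6,-51.4,10.2,4.1,0,0,72, 0.6,-51.4,10.2,4.1,0,0,72, 0.6,-51.4,10.2,4.1,0,0,72, 0.6,-51.4,10.2,4.1,0,0,72, 0.6,-51.4,10.2,4.1,0,0,72, 0.6,-51.4,10.2,4.1,0,0,72, 0.6,-51.4,10.2,4.1,0,0,72,0.6,-51.4,10.2,4.1,0,0,72]'
python3 -c "
from h import *;from workcell import r
s=r.sense();im=r.capture('wrist');cv2.imwrite('pics/w1.png',im);np.save('w1.npy',np.r_[s['ee_pos'],s['orientation']]);print(s['qpos'],s['t'])"
```

```text
t: 2.52
ee_pos: [0.5212, -0.3714, 0.1991]
orientation: [0.993, 0.116, -0.001, -0.0]
wrist_force: [-0.1, -0.5, 0.0]
grip_width: 0.602
[-0.0944  0.5146  0.8561  1.7444 -0.4325  1.0847 -0.4321] 2.5167
```

View pics/w1.png

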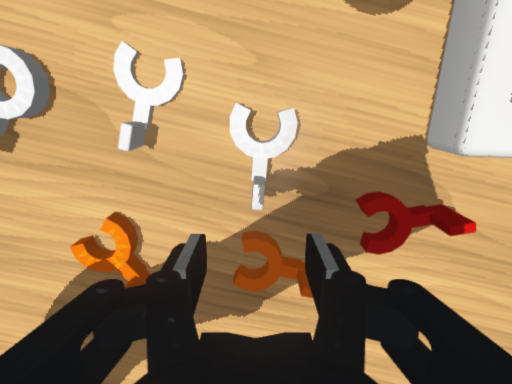

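```bash
python3 - <<'E'
from h import *
from workcell import r
v=np.load('w1.npy'); s=dict(ee_pos=v[:3],orientation=v[3:]); c=cam(r,"wrist",s); print(c["C"])
im=cv2.imread("pics/w1.png")
cv2.imwrite("pics/w1c.png",cv2.resize(im[90:220,205:325],None,fx=5,fy=5,interpolation=2)[:600])
hsv=cv2.cvtColor(im,cv2.COLOR_BGR2HSV)
m=((hsv[...,1]<45)&(hsv[...,2]>225)).astype(np.uint8)
k,lab,st,ce=cv2.connectedComponentsWithStats(m)
for i in range(1,k):
    if st[i,4]>60: print(i,st[i],ce[i])
i=lab[120,238]; cn=max(cv2.findContours((lab==i).astype(np.uint8),cv2.RETR_EXTERNAL,cv2.CHAIN_APPROX_NONE)[0],key=len)[:,0]
X=plane(c,cn,.024)[:,:2]; X=X[X[:,0]>X[:,0].max()-0.058]
f=lambda p: np.hypot(*(X-p).T)-0.0362
p0=least_squares(f,X.mean(0)+[0.,0],loss="soft_l1",f_scale=.001).x; rr=np.hypot(*(X-p0).T)
print("centre",p0,np.round(rr*1e3,0))
E
```

```text
[ 0.5917 -0.3547  0.3522]
1 [ 462    0   50  155 4916] [493.7498  90.8987]
2 [ 113   41   69   82 2234] [144.9364  82.3881]
3 [   0   46   34   72 1367] [16.2714 84.9495]
4 [ 230  103   67   78 2041] [261.2455 137.9172]
5 [118 124  13  26 248] [124.0927 136.4677]
6 [252 185   9  24 141] [255.617  198.2624]
centre [ 0.5732 -0.3672] [36. 36. 35. 36. 35. 35. 35. 35. 35. 35. 36. 35. 36. 36. 36. 36. 35. 35.
 35. 35. 35. 35. 35. 35. 35. 36. 36. 36. 36. 36. 37. 36. 36. 36. 36. 36.
 36. 36. 36. 36. 36. 37. 37. 37. 37. 37. 37. 37. 36. 36. 37. 36. 37. 36.
 36. 37. 37. 37. 37. 37. 37. 37. 36. 36. 37. 36. 36. 37. 37. 37. 37. 36.
 36. 36. 35. 36. 36. 35. 36. 36. 36. 37. 36. 36. 35. 36. 36. 36. 35. 35.
 35. 36. 36. 36. 36. 36. 36. 36. 35. 35. 35. 35. 35. 35. 35. 35. 35. 35.
 36. 36. 35. 34. 33. 32. 30. 29. 28. 27. 26. 25. 24. 23. 22. 21. 20. 20.
 20. 20. 19. 19. 20. 20. 20. 20. 20. 20. 20. 20. 20. 21. 20. 20. 21. 20.
 21. 20. 20. 20. 21. 21. 20. 21. 21. 20. 21. 21. 21. 21. 21. 21. 20. 20.
 22. 22. 21. 21. 21. 21. 21. 21. 21. 20. 21. 20. 20. 20. 20. 21. 20. 20.
 20. 20. 20. 20. 20. 20. 20. 20. 20. 19. 19. 19. 19. 20. 19. 19. 19. 19.
 19. 19. 20. 20. 21. 21. 23. 24. 25. 26. 27. 28. 30. 30. 32. 33. 34.]
```

View pics/w1c.png

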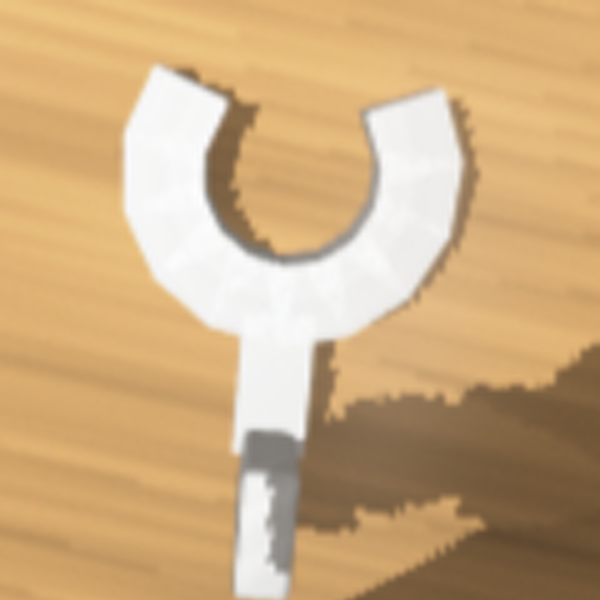

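```bash
python3 - <<'E'
from h import *
from workcell import r
v=np.load('w1.npy'); s=dict(ee_pos=v[:3],orientation=v[3:]); c=cam(r,"wrist",s)
o=np.array([205,90]); p0=np.array([.5732,-.3672])
def P(pts,z): return plane(c,np.array(pts)/5-.4/1+o,z)[:,:2]
L=P([(242,470),(298,474),(234,597),(288,600)],.062); print("lug",L,"width",np.linalg.norm(L[0]-L[1]),np.linalg.norm(L[2]-L[3]),"len",np.linalg.norm(L[0]-L[2]))
m=L.mean(0);f=L[:2].mean(0);b=L[2:].mean(0)
a=lambda d:np.degrees(np.arctan2(d[1],d[0]))
print("mid",m,"dist",np.linalg.norm(m-p0),"axis c-lug",a(p0-m),"lug own",a(f-b))
N=P([(240,345),(316,345),(234,448),(303,452)],.024);print("neck",N,a(N[:2].mean(0)-N[2:].mean(0)),a(p0-N.mean(0)))
T=P([(157,65),(228,102),(445,90),(362,113)],.024);print("tips",T,"gap rim",np.linalg.norm(T[0]-T[2]),"bore",np.linalg.norm(T[1]-T[3]),"axis",a(np.array([[0,1],[-1,0]])@(T[0]-T[2])),a(np.array([[0,1],[-1,0]])@(T[1]-T[3])))
E
```

```text
lug [[ 0.516  -0.3703]
 [ 0.5178 -0.3815]
 [ 0.4892 -0.375 ]
 [ 0.4911 -0.386 ]] width 0.011329390482605783 0.011192438003335109 len 0.02722488305812107
mid [ 0.5035 -0.3782] dist 0.07054432155448853 axis c-lug 8.979717286393843 lug own 9.677550639479785
neck [[ 0.534  -0.3653]
 [ 0.5379 -0.3818]
 [ 0.5107 -0.3694]
 [ 0.5134 -0.3849]] 8.584358378572722 9.415696930345826
tips [[ 0.5879 -0.3346]
 [ 0.5841 -0.3509]
 [ 0.5971 -0.3951]
 [ 0.5885 -0.3791]] gap rim 0.06115192479858378 bore 0.02860122446412201 axis 8.683178776866562 8.91505563306796
```

The picture shows the thick C at (262,137) with its lug top at (258,197). Measured in mm:

| Check | Measured | Given |
|---|---|---|
| Outer radius | 36 | 36 |
| Lug width | 11.3 | 12 |
| Lug to bore distance | 70.5 | 70 |
| Gap width at bore / rim | 29 / 61 | 30 / 58 |

These agree. The gap heading is 9°, so I descend over the lug in two stages.

```bash
python3 -c "
from h import *;from workcell import r
s=r.sense();goto(s,(0.504,-0.378,0.1),-81);goto(s,(0.504,-0.378,0.042),-81)"
```

```text
pos [ 0.5217 -0.3699  0.1993] yaxis deg -76.53808613430047
shift cm [-1.896   0.3799  9.9311] turn [-0.0446  0.0617  4.4619]
pos [ 0.5217 -0.3699  0.1993] yaxis deg -76.53808613430047
shift cm [-1.8899  0.3847 15.7311] turn [-0.0446  0.0617  4.4619]
```

```bash
python3 -m handwheel '[0.6,-1.9,0.4,3,0,0,4.5, 0.6,-1.9,0.4,6,0,0,4.5, 0.6,-1.9,0.4,9,0,0,4.5, 0.6,-1.9,0.4,9.9,0,0,4.5, 0.6,-1.9,0.4,9.9,0,0,4.5, 0.6,-1.9,0.4,9.9,0,0,4.5]'
python3 -c "
from h import *;from workcell import r
s=r.sense();im=r.capture('wrist');cv2.imwrite('pics/w2.png',im);np.save('w2.npy',np.r_[s['ee_pos'],s['orientation']]);goto(s,(0.504,-0.378,0.042),-81)"
```

```text
t: 3.07
ee_pos: [0.5049, -0.378, 0.1019]
orientation: [0.997, 0.079, 0.0, 0.0]
wrist_force: [0.1, -0.7, 0.2]
grip_width: 0.598
pos [ 0.5049 -0.378   0.1019] yaxis deg -80.93710687187068
shift cm [-0.0948 -0.0155  5.9934] turn [ 0.0031 -0.0099  0.0629]
```

View pics/w2.png

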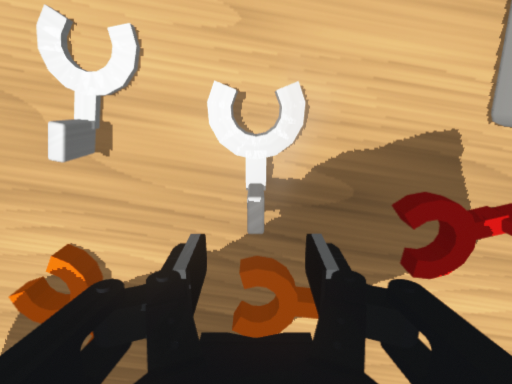

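```bash
python3 - <<'E'
from h import *
from workcell import r
v=np.load('w2.npy'); s=dict(ee_pos=v[:3],orientation=v[3:]); c=cam(r,"wrist",s)
print("orange top edge",plane(c,[(262,258),(315,290)],.024),"lug top front/back",plane(c,[(256.5,199),(255.5,234)],.062))
print(proj(c,[[.504,-.378,.062],[.504,-.378,.042]]))
E
```

```text
orange top edge [[ 0.4511 -0.3927  0.024 ]
 [ 0.4271 -0.4448  0.024 ]] lug top front/back [[ 0.5152 -0.3773  0.062 ]
 [ 0.4895 -0.3808  0.062 ]]
[[254.8848 214.4269]
 [254.9167 205.042 ]]
```

The lug at (256,215) is centred between the jaws, and the orange part is 50 mm behind the finger line. I descend and pinch.

```bash
python3 -m handwheel '[0.6,-0.1,0,2,0,0,0, 0.6,-0.1,0,4,0,0,0, 0.6,-0.1,0,5.4,0,0,0, 0.6,-0.1,0,6,0,0,0, 0.6,-0.1,0,6,0,0,0, 0,-0.1,0,6,0,0,0, 0,-0.1,0,6,0,0,0, 0,-0.1,0,6,0,0,0, 0,-0.1,0,6,0,0,0, 0,-0.1,0,6,0,0,0, 0,-0.1,0,6,0,0,0]' 70
python3 -c "
from h import *;from workcell import r
s=r.sense();goto(s,(0.504,-0.378,0.14),-81)"
```

```text
t: 4.03
ee_pos: [0.5037, -0.3791, 0.0421]
orientation: [0.997, 0.078, 0.001, 0.0]
wrist_force: [-1.1, 1.8, 10.0]
grip_width: 0.111
pos [ 0.5037 -0.3791  0.0421] yaxis deg -81.00084091914908
shift cm [ 0.0562 -0.0979 -9.7861] turn [ 0.0309 -0.0635 -0.0008]
```

```bash
python3 -m handwheel '[0,0,0,0,0,0,0, 0,0,0,-1,0,0,0, 0,0,0,-3,0,0,0,0,0,0,-6,0,0,0,0,0,0,-9,0,0,0,0,0,0,-10,0,0,0,0,0,0,-10,0,0,0]'
python3 -c "
from h import *;from workcell import r
s=r.sense();im=r.capture('wrist');cv2.imwrite('pics/w3.png',im);np.save('w3.npy',np.r_[s['ee_pos'],s['orientation']]);goto(s,(0.504,-0.378,0.14),-81)"
```

```text
t: 4.62
ee_pos: [0.5044, -0.3797, 0.1442]
orientation: [0.997, 0.078, 0.002, 0.001]
wrist_force: [1.0, -0.2, -2.8]
grip_width: 0.114
pos [ 0.5044 -0.3797  0.1442] yaxis deg -81.01245595194916
shift cm [-0.0095 -0.177   0.4174] turn [ 0.1374 -0.2098 -0.0122]
```

View pics/w3.png

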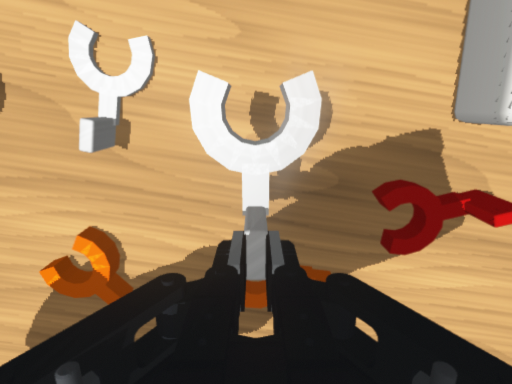

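The C is in the grip: it has moved with the tool, and the wrist force dropped to -2.8 N. I measure how it sits in the hand.

```bash
cat >> h.py <<'E'
def held(c,im,z,seed,thr=215):
    hsv=cv2.cvtColor(im,cv2.COLOR_BGR2HSV)
    m=((hsv[...,1]<45)&(hsv[...,2]>thr)).astype(np.uint8)
    k,lab,st,ce=cv2.connectedComponentsWithStats(m)
    i=lab[seed[1],seed[0]]; print("comp",st[i])
    cn=max(cv2.findContours((lab==i).astype(np.uint8),cv2.RETR_EXTERNAL,cv2.CHAIN_APPROX_NONE)[0],key=len)[:,0]
    X=plane(c,cn,z)[:,:2]
    hull=X[cv2.convexHull(np.float32(X),returnPoints=False)[:,0]]
    return X,cn
E
python3 - <<'E'
from h import *
from workcell import r
v=np.load('w3.npy'); s=dict(ee_pos=v[:3],orientation=v[3:]); c=cam(r,"wrist",s)
im=cv2.imread("pics/w3.png")
for z in (.122,.126,.130):
    X,cn=held(c,im,z,(205,110)); X=X[cn[:,1]<165]
    f=lambda p: np.hypot(*(X-p[:2]).T)-p[2]
    p=least_squares(f,[*X.mean(0),.036],loss="soft_l1",f_scale=.0005).x
    d=p[:2]-s["ee_pos"][:2]
    rr=np.hypot(*(X-p[:2]).T)
    print(z,p,"rel",d,np.linalg.norm(d),np.degrees(np.arctan2(d[1],d[0])),np.percentile(rr,[5,20,80,95]))
T=plane(c,[(200,71.5),(227,86),(314,71.5),(289,86)],.126)[:,:2];a=lambda d:np.degrees(np.arctan2(d[1],d[0]))
print("axis from tips",a(np.array([[0,1],[-1,0]])@(T[0]-T[2])),a(np.array([[0,1],[-1,0]])@(T[1]-T[3])))
E
```

```text
comp [ 189   70  132  141 7715]
0.122 [ 0.5703 -0.369   0.0345] rel [0.066  0.0107] 0.06683265428480537 9.21431095425925 [0.0178 0.0195 0.0369 0.0379]
comp [ 189   70  132  141 7715]
0.126 [ 0.5704 -0.369   0.0337] rel [0.0661 0.0107] 0.06694427918524844 9.214795729115481 [0.0174 0.0191 0.036  0.037 ]
comp [ 189   70  132  141 7715]
0.13 [ 0.5705 -0.369   0.0329] rel [0.0662 0.0107] 0.0670561279671187 9.215128230274997 [0.017  0.0186 0.0352 0.0362]
axis from tips 9.087115126637878 9.078327043599884
```

```bash
python3 -c "
from h import *;from workcell import r
s=r.sense();goto(s,(0.4565,0.248,0.15),-94.5);print(s['t'],s['qpos'])"
```

```text
pos [ 0.5038 -0.3789  0.1421] yaxis deg -80.99208875327935
shift cm [  5.1434 -62.6554  -0.8334] turn [ 0.0373 -0.1171 13.508 ]
4.6667 [-0.0564  0.5648  0.8335  1.8189 -0.4988  0.9793 -0.4268]
```

```bash
python3 -m handwheel '[0,0,-1.5,-0.8,0,0,0, 0,0.3,-4,-0.8,0,0,1, 0,0.6,-7.5,-0.8,0,0,2, 0,1,-11,-0.8,0,0,3, 0,1.3,-15,-0.8,0,0,4, 0,1.6,-19,-0.8,0,0,5, 0,1.9,-23,-0.8,0,0,5.5, 0,2.2,-27,-0.8,0,0,6, 0,2.5,-31,-0.8,0,0,7, 0,2.9,-35,-0.8,0,0,8, 0,3.2,-39,-0.8,0,0,9, 0,3.5,-43,-0.8,0,0,10, 0,3.9,-47,-0.8,0,0,11, 0,4.2,-51,-0.8,0,0,12, 0,4.5,-55,-0.8,0,0,12.5, 0,4.8,-58,-0.8,0,0,13, 0,5,-60.5,-0.8,0,0,13.5, 0,5.1,-62,-0.8,0,0,13.5, 0,5.1,-62.6,-0.8,0,0,13.5, 0,5.1,-62.6,-0.8,0,0,13.5]'
python3 -c "
from h import *;from workcell import r
s=r.sense();im=r.capture('wrist');cv2.imwrite('pics/w4.png',im);np.save('w4.npy',np.r_[s['ee_pos'],s['orientation']]);goto(s,(0.4565,0.248,0.15),-94.5);print(s['qpos'])
for n in ('top','scene'): cv2.imwrite(f'pics/{n}4.png',r.capture(n))"
```

```text
t: 6.33
ee_pos: [0.4553, 0.2477, 0.1483]
orientation: [0.999, -0.039, -0.0, 0.001]
wrist_force: [-0.4, 0.2, -3.2]
grip_width: 0.116
pos [0.4553 0.2477 0.1483] yaxis deg -94.41751760325927
shift cm [ 0.1201 -0.0345 -0.1745] turn [0.085  0.0316 0.0825]
[-1.4314  0.4124  1.0179  2.0655 -0.4482  0.9027 -1.8114]
```

View pics/w4.png

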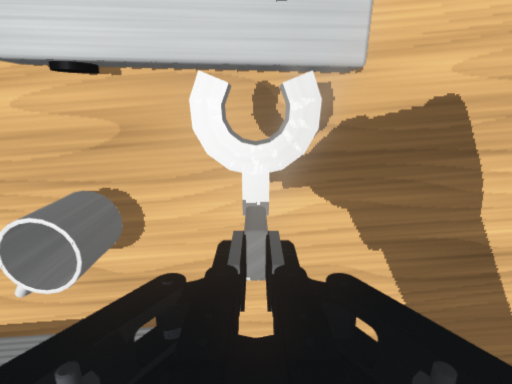

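View pics/scene4.png

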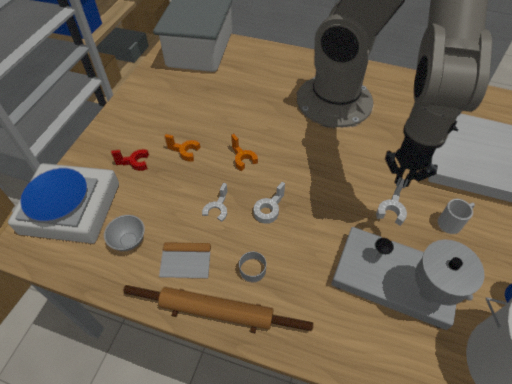

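Spacer held level at (256,120), with the housing front edge ahead at row ~65. The scene view shows the thin C still in place. A second check of the rod from the housing corner (65 mm back, 90 mm left) gives (0.620, 0.233), against (0.620, 0.235) from the knob. Next is the half approach, with the underside about 10 mm above the housing top.

```bash
python3 -c "
from h import *;from workcell import r
s=r.sense();goto(s,(0.506,0.244,0.103),-94.5)"
```

```text
pos [0.4559 0.2457 0.1488] yaxis deg -94.61995865613756
shift cm [ 5.0071 -0.2391  4.5828] turn [ 0.0286  0.0208 -0.12  ]
```

```bash
python3 -m handwheel '[0,0,-0.1,1.5,0,0,0, 0,0,-0.1,3,0,0,0, 0,1,-0.1,4.2,0,0,0, 0,2.5,-0.1,4.6,0,0,0, 0,4,-0.1,4.6,0,0,0, 0,5,-0.1,4.6,0,0,0, 0,5,-0.1,4.6,0,0,0, 0,5,-0.1,4.6,0,0,0]'
python3 -c "
from h import *;from workcell import r
s=r.sense();im=r.capture('wrist');cv2.imwrite('pics/w5.png',im);np.save('w5.npy',np.r_[s['ee_pos'],s['orientation']]);goto(s,(0.551,0.240,0.103),-94.5);
for n in ('top','scene'): cv2.imwrite(f'pics/{n}5.png',r.capture(n))
a=cv2.imread('pics/top5.png')[100:200,40:170];b=cv2.imread('pics/scene5.png')[190:290,330:460]
cv2.imwrite('pics/c5.png',np.hstack([cv2.resize(a,None,fx=3,fy=3),cv2.resize(b,None,fx=3,fy=3)]))"
```

```text
t: 7.15
ee_pos: [0.5061, 0.2433, 0.1032]
orientation: [0.999, -0.04, 0.0, 0.0]
wrist_force: [-0.9, -0.8, -2.6]
grip_width: 0.112
pos [0.5061 0.2433 0.1032] yaxis deg -94.62906661045108
shift cm [ 4.5026 -0.0331  0.0156] turn [ 0.011  -0.0053 -0.1291]
```

View pics/w5.png

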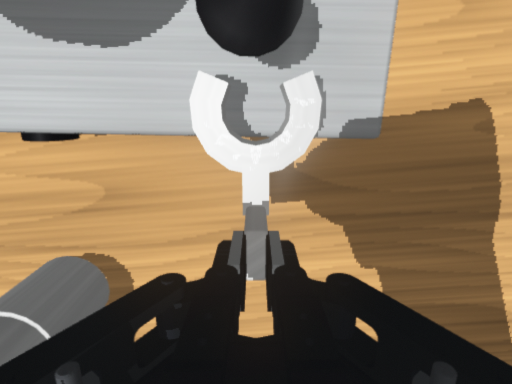

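View pics/c5.png

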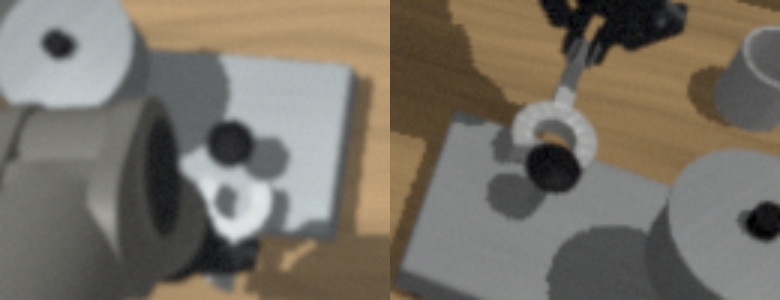

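```bash
python3 - <<'E'
from h import *
from workcell import r
v=np.load('w5.npy'); s=dict(ee_pos=v[:3],orientation=v[3:]); c=cam(r,"wrist",s)
im=cv2.imread("pics/w5.png"); hsv=cv2.cvtColor(im,cv2.COLOR_BGR2HSV)
m=(hsv[...,2]<55).astype(np.uint8); m[75:]=0
k,lab,st,ce=cv2.connectedComponentsWithStats(m); i=lab[20,250]; print(st[i])
cn=max(cv2.findContours((lab==i).astype(np.uint8),cv2.RETR_EXTERNAL,cv2.CHAIN_APPROX_NONE)[0],key=len)[:,0]
cn=cn[cn[:,1]>15]
for z in (.105,.112,.119):
    X=plane(c,cn,z)[:,:2]
    p=least_squares(lambda p:np.hypot(*(X-p[:2]).T)-p[2],[*X.mean(0)+[.01,0],.023],loss="soft_l1",f_scale=.0005).x
    print(z,p)
ct,cs=cam(r,"top"),cam(r,"scene")
for n,cc in (("top",ct),("scene",cs)):
    a=cv2.imread(f"pics/{n}5.png");g=cv2.cvtColor(a,cv2.COLOR_BGR2HSV)[...,2]
# held circle relative
for z in (.085,):
    X,cn=held(c,im,z,(205,110)); X=X[cn[:,1]<165]
    rr=lambda p:np.minimum(abs(np.hypot(*(X-p).T)-.036),abs(np.hypot(*(X-p).T)-.019))
    p=least_squares(rr,[.575,.238],loss="soft_l1",f_scale=.0005).x; d=p-v[:2];print("bore",p,"rel",d,np.linalg.norm(d),np.degrees(np.arctan2(d[1],d[0])))
E
```

```text
[ 196    0  106   56 4580]
0.105 [0.6229 0.2366 0.0231]
0.112 [0.6209 0.2366 0.022 ]
0.119 [0.6188 0.2366 0.0209]
comp [ 189   70  132  134 7549]
bore [0.5747 0.2379] rel [ 0.0686 -0.0054] 0.0688442093118268 -4.49831921008
```

The knob fits at (0.622, 0.237), radius 23 mm as given. The bore, measured in the hand, is at (0.575, 0.238). So I go 46 mm forward and about 2 mm to the left.

```bash
python3 -m handwheel '[0,0,-0.2,0,0,0,0, 0,1.2,-0.2,0,0,0,0, 0,2.4,-0.2,0,0,0,0, 0,3.5,-0.2,0,0,0,0, 0,4.2,-0.2,0,0,0,0, 0,4.6,-0.2,0,0,0,0, 0,4.6,-0.2,0,0,0,0, 0,4.6,-0.2,0,0,0,0]'
python3 -c "
from h import *;from workcell import r
s=r.sense();im=r.capture('wrist');cv2.imwrite('pics/w6.png',im);np.save('w6.npy',np.r_[s['ee_pos'],s['orientation']]);goto(s,(0.552,0.242,0.092),-94.5)
b=r.capture('scene');cv2.imwrite('pics/c6.png',cv2.resize(b[190:290,330:460],None,fx=4,fy=4))"
```

```text
t: 7.97
ee_pos: [0.5517, 0.2426, 0.1028]
orientation: [0.999, -0.04, -0.0, 0.0]
wrist_force: [0.2, -0.9, -3.2]
grip_width: 0.114
pos [0.5517 0.2426 0.1028] yaxis deg -94.54268757756674
shift cm [0.0306 0.0526 1.076 ] turn [ 0.0265  0.0214 -0.0427]
```

View pics/w6.png

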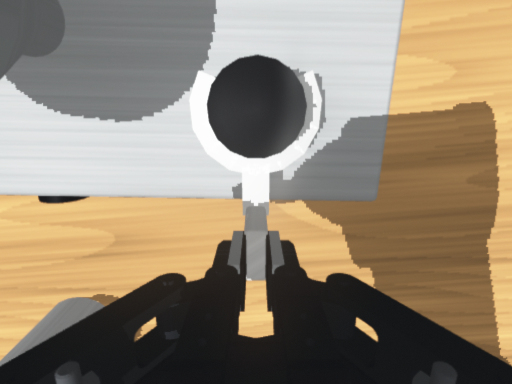

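View pics/c6.png

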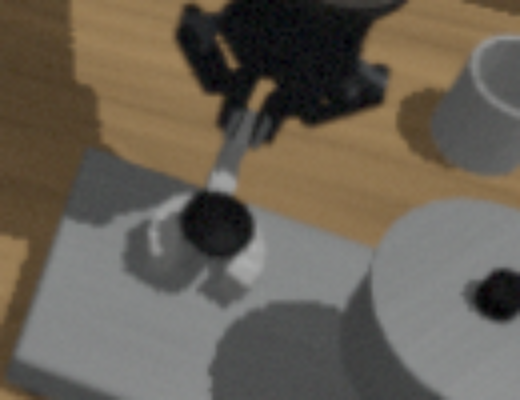

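The knob at (257,106) is concentric with the C at about (256,108), and there is no side force. I lower it.

```bash
python3 -m handwheel '[0,0,0,0.5,0,0,0, 0,0,0,0.8,0,0,0, 0,0,0,0.9,0,0,0, 0,0,0,1,0,0,0,0,0,0,1,0,0,0,0,0,0,1,0,0,0]'
```

```text
t: 8.57
ee_pos: [0.5517, 0.2429, 0.093]
orientation: [0.999, -0.039, -0.0, 0.0]
wrist_force: [0.4, 0.1, -2.5]
grip_width: 0.113
```

```bash
python3 -m handwheel '[0,0,0,0.05,0,0,0, 0,0,0,0.1,0,0,0, 0,0,0,0.1,0,0,0, 0,0,0,0.15,0,0,0,0,0,0,0.15,0,0,0,0,0,0,0.15,0,0,0]'
```

```text
t: 9.07
ee_pos: [0.5518, 0.2431, 0.0921]
orientation: [0.999, -0.039, -0.0, -0.0]
wrist_force: [-4.7, -0.6, 10.7]
grip_width: 0.119
```

Contact: 10.7 N upward at TCP z = 0.092, as expected for the housing height. I ease off slightly and open.

```bash
python3 -m handwheel '[0,0,0,-0.05,0,0,0, 0.1,0,0,-0.05,0,0,0, 0.2,0,0,-0.05,0,0,0, 0.4,0,0,-0.05,0,0,0,0.5,0,0,-0.05,0,0,0,0.5,0,0,-0.05,0,0,0,0.5,0,0,-0.05,0,0,0]'
python3 -c "
from h import *;from workcell import r
s=r.sense();im=r.capture('wrist');cv2.imwrite('pics/w7.png',im);np.save('w7.npy',np.r_[s['ee_pos'],s['orientation']])"
```

```text
t: 9.65
ee_pos: [0.5518, 0.2429, 0.092]
orientation: [0.999, -0.039, -0.0, 0.0]
wrist_force: [1.4, 0.1, -0.0]
grip_width: 0.499
```

View pics/w7.png

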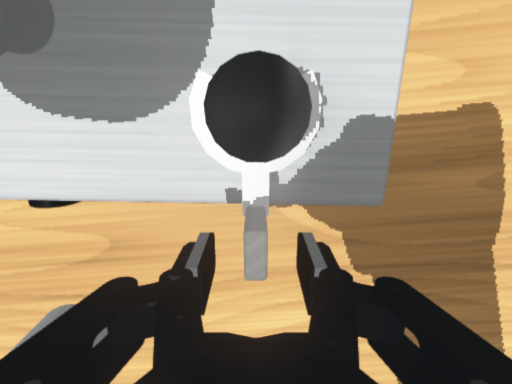

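Released: the spacer did not move, and the lug at (256,245) is clear of both jaws. I retract upward, then back out of the views.

```bash
python3 -m handwheel '[0.5,0,0,-1,0,0,0, 0.5,0,0,-3,0,0,0, 0.5,0,0,-6,0,0,0,0.5,0,0,-9,0,0,0,0.5,0,0,-12,0,0,0,0.5,0,0,-14,0,0,0,0.5,-3,3,-14,0,0,0,0.5,-6,7,-14,0,0,0,0.5,-8,11,-14,0,0,0,0.5,-8,15,-14,0,0,0,0.5,-8,19,-14,0,0,0,0.5,-8,23,-14,0,0,0,0.5,-8,23,-14,0,0,0,0.5,-8,23,-14,0,0,0]'
python3 -c "
from h import *;from workcell import r
s=r.sense()
for n in ('top','scene'): cv2.imwrite(f'pics/{n}8.png',r.capture(n))
a=cv2.imread('pics/top8.png')[100:200,40:170];b=cv2.imread('pics/scene8.png')[190:290,330:460]
cv2.imwrite('pics/c8.png',np.hstack([cv2.resize(a,None,fx=3,fy=3),cv2.resize(b,None,fx=3,fy=3)]))"
```

```text
t: 10.87
ee_pos: [0.4536, 0.0174, 0.2323]
orientation: [0.999, -0.042, -0.0, -0.002]
wrist_force: [-0.0, 0.1, 0.6]
grip_width: 0.5
```

View pics/c8.png

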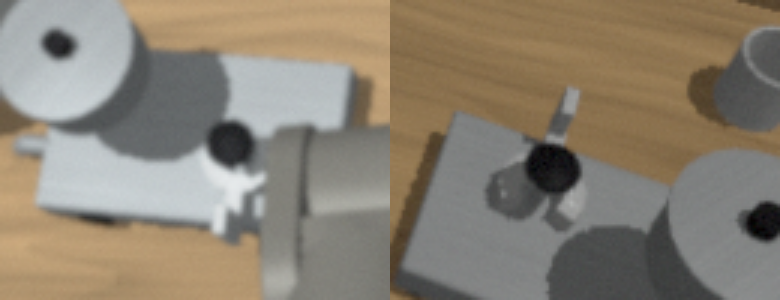

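View pics/scene8.png

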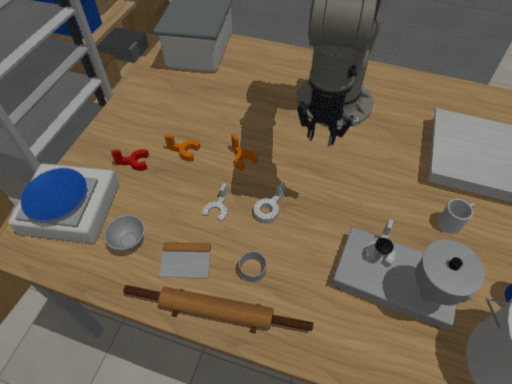

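```bash
python3 - <<'E'
from h import *
from workcell import r
v=np.load('w7.npy'); s=dict(ee_pos=v[:3],orientation=v[3:]); c=cam(r,"wrist",s); im=cv2.imread("pics/w7.png")
X,cn=held(c,im,.074,(200,130),225); o=np.hypot(*(X-[.6205,.2372]).T); X=X[(o>.032)&(o<.04)]
p=least_squares(lambda p:np.hypot(*(X-p).T)-.036,[.62,.237],loss="soft_l1",f_scale=.0005).x; rr=np.hypot(*(X-p).T)
print("bore",p,len(X),np.percentile(rr,[10,50,90]))
hsv=cv2.cvtColor(im,cv2.COLOR_BGR2HSV); m=(hsv[...,2]<70).astype(np.uint8); m[180:]=0
k,lab,st,ce=cv2.connectedComponentsWithStats(m); i=lab[106,257]; print("knob",st[i],ce[i],plane(c,[ce[i]],.119))
cs=cam(r,"scene"); print("lug top in scene at z .112", plane(cs,[(330+570/3-130,190+95/3)],.112), "expected",p-np.array([.0698,-.0055]))
for n in ("scene0","scene8"):
    h=cv2.cvtColor(cv2.imread(f"pics/{n}.png"),cv2.COLOR_BGR2HSV); m=((h[...,1]<45)&(h[...,2]>110)).astype(np.uint8)
    k,l,st,ce=cv2.connectedComponentsWithStats(m); i=l[203,207] or l[214,210]; j=[q for q in range(1,k) if abs(ce[q]-[216,208]).max()<8 and st[q,4]>100]; print(n,[(ce[q],st[q,4]) for q in j])
print(r.sense()["wrist_force"],r.sense()["t"])
E
```

```text
comp [    0    68   319   136 12452]
bore [0.6195 0.239 ] 265 [0.0347 0.0361 0.0375]
knob [ 205   51  103  110 8397] [254.0853 104.7978] [[0.6235 0.2377 0.119 ]]
lug top in scene at z .112 [[0.5463 0.2397 0.112 ]] expected [0.5497 0.2445]
scene0 [(array([216.2317, 207.8069]), np.int32(259))]
scene8 [(array([216.3118, 207.9392]), np.int32(263))]
[-0.3569  0.6902 -0.7195] 10.9667
```

```bash
python3 -c "
from workcell import r
print(r.close_job())"
```

```text
the job is handed in; nothing more can be done
None
```

The thick C spacer is on the doser: flat on the housing, under the knob, with the rod inside its bore. I pinched it by its lug, slid it on gap first from the front, lowered it until the housing pushed back with 10.7 N, let go and backed off. I handed in at about 11 s; no verdict was reported.

- **Spacer on rod:** the bore centre measures (0.620, 0.239) and the rod/knob (0.620–0.623, 0.235–0.238). They are about 4 mm apart, against 15 mm allowed.
- **Height:** contact came at TCP z = 0.092, which means the underside is on the 50 mm housing top. I did not measure the tilt separately. It looks flat in the wrist and scene views.
- **Thin spacer:** its centroid in the scene view moved only 0.15 px, so it has not been disturbed.
- **Robot:** the arm is clear of everything, with wrist force under 1.1 N.
- **Disagreements:** the lug top seen in the scene view is about 6 mm from where the wrist-camera fit puts it. I read that pixel by eye from a coarse crop. The wrist and fixed cameras differ by 2–3 mm on the rod. My grey mask in the last picture merged the spacer with the housing top, so that bore fit used only contour points near the expected rim.

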